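# Complete the kiln-prop pile and gauge it with the sprung pointer

## Robot

A 6-joint arm with a two-finger parallel gripper is mounted at the origin on a cart in front of the work surface, level with it; the furniture and walls round the work are solid. World frame = base frame: x ahead of the robot, y to its left, z up, the work surface at z = 0. Lengths are in m, angles in rad, forces in N, time in s.
With the tool pointing down it reaches from about 0.35 to 0.925 m from the base axis. Payload 6.4 kg.
Tool frame: the origin (TCP) lies midway between the tips of the shut fingers; the grasp point (between the pads) lies 19 mm behind it; z points along the fingers, x is the direction in which the jaws open and shut, and the axes are right-handed (so a half turn about z gives the same grasp; the last joint's range is limited). The gripper opens to 94 mm and grips with 3 to 60 N. Pads are 16 mm wide; open, the fingers measure 119 mm over their backs; the gripper's body (75 mm by 177 mm) begins 78 mm behind the grasp point.
Start: joints at [1.074, 0.245, 1.558, -0, 1.339, -0.174], TCP at [0.206, 0.616, 0.205] pointing down, gripper open.
Joint ranges: [-3.13, 3.13], [-1.02, 2.26], [0.13, 2.54], [-0.95, 4.09], [0.21, 2.88], [-2.74, 2.74]. Speed limits (rad/s): [2.57, 2.57, 3.14, 3.14, 3.14, 3.14].

## Interface

Orientations are given as a unit quaternion [x, y, z, w].
In Python, from rig import sense, camera, camera_model, close_job gives the robot as it stands.
- The arm moves only by the tool play_rows, never from a script. Its argument "motion" is a list of rows, each a list of 5 numbers: the shift along the tool's x, y, z in mm, then the turn about the tool's z in rad, then the finger opening in mm, from 0 to 94. A call has 1 to 8 rows; each row shifts and turns the commanded pose from where the row before left it, along the tool's axes as they then stand; what a row does not reach is not made up. A row lasts 1/12 s, in which the tool goes at most 41.7 mm and 7.16 degrees, less where a joint would pass 70% of its speed; a pose out of reach is approached as far as the arm can. A call with a gripper value outside its range is refused whole. The fingers move at their own pace and stop on an object; "grip_force" is the grip in N (left out, the last holds). Time passes only in rows, so rows that do not move let the fingers close. It gives the time, the measured TCP pose, the force and the opening at its end, in the units of the state.
- sense(): the state, without advancing time (a new reading comes with each control period).
- camera(name): name is "side" or "top"; returns (picture, depth): 420x560x3 uint8, red, green, blue; 420x560 float32, m along the optical axis (not along the pixel's ray), 0 where there is no reading.
- camera_model(name): a dict with "camera_matrix" (3x3 intrinsics, pixels), "dist" ([k1, k2, p1, p2, k3] as OpenCV has them; the pictures are not rectified), "xyz" and "attitude" of the camera in the world. Camera axes: x right, y down, z forward; pixel columns grow to the right and rows downward; lengths in m; the calibration is good to about 2 mm. A picture is of the moment at which its call begins. camera_model takes no time and is no camera call.
- close_job(): hands the job in, once; it reports no verdict.
The state is a dict: "time": time; "joint_positions": joint angles; "joint_vel": joint speeds; "joint_torque": joint torques, N m; "tool_pos": TCP position; "ee_rot": TCP orientation; "contact_force": force on the tool from outside, world axes, zero at the start; "moment": the same for the moment, N m; "gripper_width": opening from 0.0 (shut) to 1.0 (fully open).
Only numpy, scipy, OpenCV 4.12 (cv2) and the standard library are available. Lean on these libraries where they do the work, as an engineer would, in place of code of your own. Each camera call takes 0.05 s, during which the arm holds its last target. There are 200 camera calls.

## Task

Lay the third kiln prop into the gap on top of the two props in the cradle, lined up with them, and let it go. Then take the tab of the gauge's sprung pointer and pull it out over the pile until the red length ring on the rod has just come fully out of the sleeve's brass mouth. Finish while still gripping the tab and holding the pointer there against its spring; do not disturb the clay, the bowl or the pot.

Things in the scene. Friction and masses are not known exactly. Their poses are not given: they have to be found in the camera images.
- gauge: wooden board 425 x 100 x 12 mm fixed to the table, cradle at its near end, gauge at its far end; origin on the table under the middle of the cradle, x along the board from cradle to gauge, z up. The cradle's two 18 mm high cheeks have inner faces at x = -45 and +45 mm; two props lie between them along y, centres at x = -22 and +22 mm, 34 mm above the table
- saddle (a point): where the centre of the third prop comes to lie when it is saddled on the two lower ones, along the gauge's y: 72 mm above the table over the gauge's origin; axes as the gauge's
- sleeve_mouth (a point): mouth of the aluminium sleeve, with a brass collar: on the rod's axis, 128 mm above the table, 190 mm from the cradle's middle; axes as the gauge's. The sleeve runs 170 mm back from here along +x, is 28 mm wide, and its upper edge is 11 mm above the axis; it is open along the top, so the rod shows in it
- pointer: 10 mm steel rod with an upright black ribbed tab, 26 mm long (x), 12 mm thick (y), top 44 mm above the rod's axis, and an orange tip hanging 28 mm ahead. Origin on the axis under the tab, axes as the gauge's. Slides out along -x, up to 145 mm; a spring draws it back, 4 N when in, 10 N at the mark. When in, the origin is 50 mm before the mouth. The tip passes 10 mm above a well-laid pile
- ring_edge (a point): rear edge (facing +x, into the sleeve), on the rod's axis, of the red ring on the rod, 15 mm in diameter and 6 mm wide; it keeps its place on the rod. With the rod in it lies 90 to 130 mm inside the sleeve; its distance from the sleeve mouth along the gauge's x is how far the rod has still to come out
- prop_near: lower kiln prop on the robot's side of the cradle: light buff tube 44 mm in diameter and 70 mm long, about 0.2 kg, hollow-looking ends; origin at its centre, its own y axis runs along the tube (it may be rolled about y by any angle)
- prop_far: lower kiln prop on the gauge's side of the cradle: light buff tube 44 mm in diameter and 70 mm long, about 0.2 kg, hollow-looking ends; origin at its centre, its own y axis runs along the tube (it may be rolled about y by any angle)
- prop_top: third kiln prop, to be laid on top; at first it lies in the low rest to one side, left or right: light buff tube 44 mm in diameter and 70 mm long, about 0.2 kg, hollow-looking ends; origin at its centre, its own y axis runs along the tube (it may be rolled about y by any angle)
- prop_rest: low wooden rest fixed to the table, 64 x 100 mm, that keeps the third prop from rolling; base 6 mm thick, two strips along y rise to 13 mm above the table; origin on the table under its middle
- clay_lump: grey lump of clay, 66 x 88 x 54 mm, origin at the centre of its underside; leave alone
- tea_bowl: grey-green tea bowl, 84 mm wide, 56 mm high, origin at the centre of its underside; leave alone
- pinch_pot: small terracotta pinch pot, 62 mm wide, 46 mm high, origin at the centre of its underside; leave alone
Not all that is in view belongs to the job. What is shaped like the prop_top but blue or pink is not meant.

How it is judged:
By the outcome, as a careful person would: the job done as asked, in the order asked, and still so for the second after the job is handed in, while the arm keeps its last pose, push and grip.
It also fails if it takes over 48 s, if anything falls off the work surface, if the arm or the gripper's body presses on something with over 40 N, if the wrist force passes 120 N, or if a joint passes its speed limit or range.

## Working session

There is one attempt and no reset: what is moved stays moved. The work goes in short steps, Python scripts to look and compute and a tool call to move; the robot and the scene stay as the last step left them, time stands still between calls to the robot, and variables do not carry over. Pictures are saved under pics/ and viewed, about 8 in all and at most 12, crops included, and the job is handed in when it is done.

Besides the shell and the picture viewer there is one more tool, called after "Emit:" as name(argument=value, ...) on one line, values as JSON. play_rows: Moves the arm, as the interface text tells. Its arguments: {"type":"object","properties":{"motion":{"type":"array","items":{"type":"array","items":{"type":"number"}}},"grip_force":{"type":"number"}},"required":["motion"]}

```bash
ls; mkdir -p pics; cat > h.py <<'E'
import numpy as np, cv2, json
from scipy.spatial.transform import Rotation as R
from rig import sense, camera, camera_model, close_job
def Rc(m):
    a=np.array(m["attitude"],float)
    return R.from_quat(a).as_matrix() if a.size==4 else a.reshape(3,3)
def cloud(m,d):
    h,w=d.shape
    u,v=np.meshgrid(np.arange(w,dtype=float),np.arange(h,dtype=float))
    n=cv2.undistortPoints(np.stack([u,v],-1).reshape(-1,1,2),np.array(m["camera_matrix"]),np.array(m["dist"])).reshape(h,w,2)
    P=np.concatenate([n,np.ones((h,w,1))],-1)*d[...,None]
    return P@Rc(m).T+np.array(m["xyz"])
def ray(m,u,v):
    n=cv2.undistortPoints(np.array([[[u,v]]],float),np.array(m["camera_matrix"]),np.array(m["dist"])).ravel()
    return np.array(m["xyz"]),Rc(m)@np.array([n[0],n[1],1.])
def onplane(m,u,v,z):
    o,r=ray(m,u,v); return o+r*(z-o[2])/r[2]
def proj(m,p):
    q=Rc(m).T@(np.array(p)-np.array(m["xyz"]))
    return cv2.projectPoints(q.reshape(1,3),np.zeros(3),np.zeros(3),np.array(m["camera_matrix"]),np.array(m["dist"]))[0].ravel()
E
python3 - <<'E'
from h import *
for n in("top","side"):
    p,d=camera(n);m=camera_model(n);cv2.imwrite(f"pics/{n}0.png",p[...,::-1]);np.savez(f"{n}0.npz",p=p,d=d);print(n,m)
print(sense())
E
```

```text
pics
top {'camera_matrix': array([[399.93552029,   0.        , 278.30827219],
       [  0.        , 399.93552029, 205.11659659],
       [  0.        ,   0.        ,   1.        ]]), 'dist': array([-0.04130917,  0.        ,  0.        ,  0.        ,  0.        ]), 'xyz': array([ 0.45677738, -0.06638215,  1.19117522]), 'attitude': array([-0.70063664,  0.71202475, -0.04074004,  0.0216633 ])}
side {'camera_matrix': array([[404.55874908,   0.        , 280.75570033],
       [  0.        , 404.55874908, 218.4987746 ],
       [  0.        ,   0.        ,   1.        ]]), 'dist': array([-0.0763966,  0.       ,  0.       ,  0.       ,  0.       ]), 'xyz': array([ 0.5244104 , -0.90733548,  0.67646924]), 'attitude': array([ 0.8813504 , -0.01060567,  0.01581949, -0.47207917])}
{'time': 0.1, 'joint_positions': array([ 1.07388853e+00,  2.45720082e-01,  1.55886895e+00,  8.15961325e-06,
        1.33870582e+00, -1.74090402e-01]), 'joint_vel': array([ 3.53356016e-04,  6.04855954e-04, -9.92964966e-04, -8.12458459e-04,
        1.39316231e-04, -8.05499792e-05]), 'joint_torque': array([ 1.26862014e-03, -4.16909909e+01, -3.15527844e+01,  6.87729148e-02,
        3.08501953e-02, -3.88436649e-05]), 'tool_pos': array([0.20593397, 0.61595303, 0.20448345]), 'ee_rot': array([ 8.11554221e-01,  5.84276495e-01, -7.68133804e-04,  3.66547027e-04]), 'contact_force': array([ 0.6797069 ,  0.19388779, -0.14841669]), 'moment': array([ 0.01580856, -0.05078617,  0.00097694]), 'gripper_width': 1.0000036236462562}
```

View pics/top0.png

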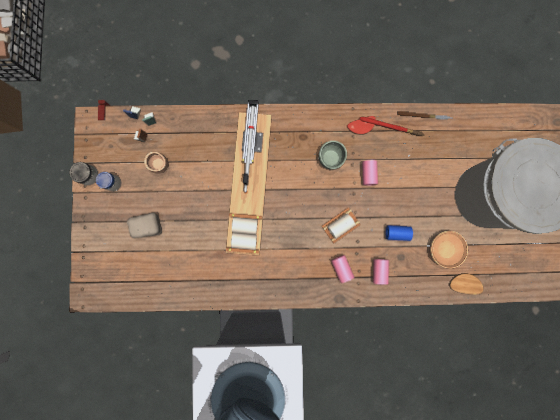

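View pics/side0.png

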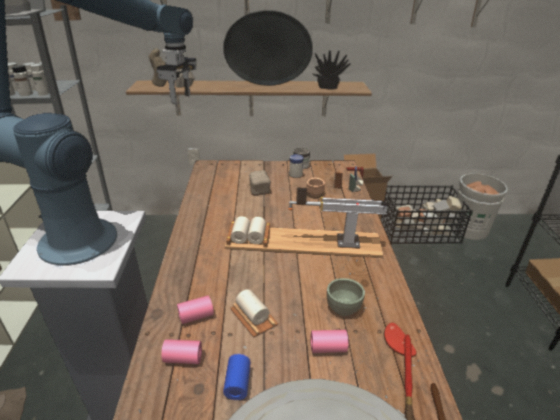

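The top view shows the board at columns 228–270, rows 100–255, with its props near (243,234). The tab is near (246,180), the red ring near (251,132), and the third prop near (341,226) in its rest. The side view agrees.

```bash
python3 - <<'E'
from h import *
f=np.load("top0.npz");p,d=f["p"],f["d"];m=camera_model("top");C=cloud(m,d)
hsv=cv2.cvtColor(p,cv2.COLOR_RGB2HSV)
def blobs(mask,amin,lab,y0=0):
    n,l,s,c=cv2.connectedComponentsWithStats(mask.astype(np.uint8))
    for i in range(1,n):
        if s[i,4]>=amin:
            q=l==i;P=C[q&(d>0)];(cx,cy),wh,a=cv2.minAreaRect(np.argwhere(q)[:,::-1].astype(np.float32))
            zt=np.percentile(P[:,2],95)
            box=cv2.boxPoints(((cx,cy),wh,a))
            B=np.array([onplane(m,*b,zt-.022)[:2] for b in box])
            e1=B[1]-B[0];e2=B[2]-B[1];L=e1 if np.linalg.norm(e1)>np.linalg.norm(e2) else e2
            print(lab,s[i],"zt",zt.round(4),"ctr@z-22",B.mean(0).round(4),"sides",np.linalg.norm(e1).round(4),np.linalg.norm(e2).round(4),"long ang",np.degrees(np.arctan2(L[1],L[0])).round(2),"medP",np.median(P,0).round(4))
roi=np.zeros(d.shape,bool);roi[90:290,200:370]=1
blobs(roi&(hsv[...,1]<75)&(hsv[...,2]>165),100,"white")
red=((hsv[...,0]<8)|(hsv[...,0]>172))&(hsv[...,1]>110)&roi
blobs(red,6,"red")
blobs(roi&(hsv[...,2]<45),15,"dark")
big=cv2.resize(p[95:260,215:375][...,::-1],None,fx=3.5,fy=3.5,interpolation=cv2.INTER_CUBIC);cv2.imwrite("pics/topc.png",big)
E
```

```text
white [242 104  16  70 519] zt 0.1408 ctr@z-22 [ 0.7358 -0.0207] sides 0.1915 0.0304 long ang -6.19 medP [ 0.7394 -0.0223  0.1319]
white [324 150  15  15 157] zt 0.0086 ctr@z-22 [ 0.7085 -0.2631] sides 0.0417 0.0428 long ang -109.33 medP [ 0.7051 -0.261   0.0049]
white [329 215  27  24 328] zt 0.0512 ctr@z-22 [ 0.4967 -0.2849] sides 0.0721 0.0396 long ang -57.63 medP [ 0.4956 -0.2804  0.0466]
white [231 218  26  16 335] zt 0.0572 ctr@z-22 [0.5021 0.0017] sides 0.0387 0.0732 long ang -96.61 medP [5.017e-01 5.000e-04 5.240e-02]
white [303 220  22  12 102] zt 0.004 ctr@z-22 [ 0.5    -0.2056] sides 0.0333 0.0639 long ang -90.93 medP [ 5.012e-01 -2.080e-01 -5.000e-04]
white [231 234  26  15 336] zt 0.0576 ctr@z-22 [0.4572 0.004 ] sides 0.0379 0.073 long ang -96.64 medP [0.457  0.0037 0.0526]
white [302 238  26  10 143] zt 0.0025 ctr@z-22 [ 0.4486 -0.2076] sides 0.0271 0.0759 long ang -91.02 medP [ 0.4496 -0.2036 -0.0005]
white [337 258  15  25 144] zt 0.0466 ctr@z-22 [ 0.3695 -0.2864] sides 0.0223 0.0729 long ang -163.79 medP [ 0.369  -0.283   0.0427]
red [347 116  23  18 305] zt 0.0143 ctr@z-22 [ 0.8093 -0.3506] sides 0.0688 0.054 long ang -90.29 medP [ 0.8022 -0.3531  0.0079]
red [249 126   5   3  10] zt 0.1368 ctr@z-22 [ 0.7696 -0.0251] sides 0.0048 0.012 long ang -105.01 medP [ 0.7641 -0.0257  0.134 ]
```

View pics/topc.png

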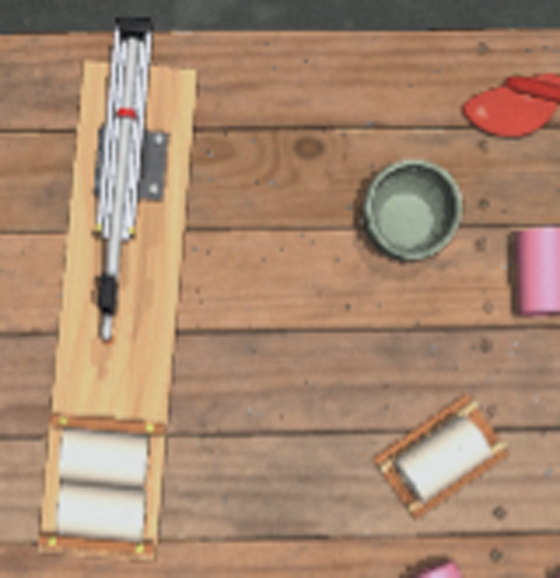

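The crop confirms the layout: gauge x is at about -6.5° in the world, and the prop lies at about (0.497,-0.284) with its axis at -57.6°. I'll move over the third prop and grip it by its ends, so any roll about the tube axis does no harm.

Emit:
play_rows(motion=[[-31.5,23.5,0,0,94],[-31.5,23.5,0,0,94],[-31.5,23.5,0,0,94],[-31.5,23.5,0,0,94],[-31.5,23.5,0,0,94],[-31.5,23.5,0,0,94],[-31.5,23.5,0,0,94],[-31.5,23.5,0,0,94]])

```text
time: 0.77
tool_pos: [0.3043, 0.316, 0.205]
ee_rot: [0.811, 0.585, -0.0, 0.0]
contact_force: [1.1, 0.5, -0.3]
gripper_width: 1.001
```

Emit:
play_rows(motion=[[-31.5,23.5,0,0,94],[-31.5,23.5,0,0,94],[-31.5,23.5,0,0,94],[-31.5,23.5,0,0,94],[-31.5,23.5,0,0,94],[-31.5,23.5,0,0,94],[-31.5,23.5,0,0,94],[-31.5,23.5,0,0,94]])

```text
time: 1.43
tool_pos: [0.4028, 0.0173, 0.2053]
ee_rot: [0.812, 0.584, 0.0, 0.0]
contact_force: [0.1, 0.6, 0.2]
gripper_width: 1.002
```

Emit:
play_rows(motion=[[-31.5,23.5,0,0,94],[-31.5,23.5,0,0,94],[-31.5,23.5,0,0,94],[-31.5,23.5,0,0,94],[-31.5,23.5,0,0,94],[-31.5,23.5,0,0,94],[-31.5,23.5,0,0,94],[0,0,0,0,94]])

```text
time: 2.1
tool_pos: [0.4896, -0.2475, 0.2047]
ee_rot: [0.813, 0.582, -0.001, 0.0]
contact_force: [-0.6, -0.0, 0.3]
gripper_width: 1.004
```

Emit:
play_rows(motion=[[0,0,0,0.113,94],[0,0,0,0.113,94],[0,0,0,0.113,94],[0,0,0,0.113,94],[0,0,0,0.113,94],[0,0,0,0.113,94],[0,0,0,0.113,94],[0,0,0,0.113,94]])

```text
time: 2.77
tool_pos: [0.4886, -0.2414, 0.205]
ee_rot: [0.986, 0.169, -0.0, -0.0]
contact_force: [-0.3, 0.9, 0.1]
gripper_width: 1.004
```

Emit:
play_rows(motion=[[0,0,0,0.113,94],[0,0,0,0.113,94],[0,0,0,0.113,94],[0,0,0,0.113,94],[0,0,0,0.113,94],[0,0,0,0.113,94],[0,0,0,0.113,94],[0,0,0,0.113,94]])

```text
time: 3.43
tool_pos: [0.4886, -0.2414, 0.205]
ee_rot: [0.96, -0.279, -0.0, -0.0]
contact_force: [0.6, 0.6, 0.5]
gripper_width: 1.001
```

Emit:
play_rows(motion=[[0,0,0,0.113,94],[0,0,0,0.113,94],[0,0,0,0.113,94],[0,0,0,0.113,94],[0,0,0,0,94],[0,0,0,0,94]])

```text
time: 3.93
tool_pos: [0.4887, -0.2416, 0.2051]
ee_rot: [0.875, -0.483, -0.0, -0.0]
contact_force: [0.1, 0.1, -0.7]
gripper_width: 1.0
```

```bash
cat >> h.py <<'E'
def tool():
    s=sense();M=R.from_quat(s["ee_rot"]).as_matrix();return s,np.array(s["tool_pos"]),M
def togo(P,yaw=None):
    s,t,M=tool();y=np.degrees(np.arctan2(M[1,0],M[0,0]))
    print("t",s["time"],"tcp",t.round(4),"yaw",y.round(2),"z",M[:,2].round(3),"F",np.round(s["contact_force"],1),"w",s["gripper_width"]*94)
    print("togo mm",(M.T@(np.array(P)-t)*1e3).round(1), None if yaw is None else "turn %.3f"%np.radians(((y-yaw)+90)%180-90))
E
python3 - <<'E'
from h import *
f=np.load("top0.npz");p,d=f["p"],f["d"];m=camera_model("top");C=cloud(m,d)
f2=np.load("side0.npz");m2=camera_model("side");C2=cloud(m2,f2["d"])
def prop(Cl,c,z0,L=.06):
    q=Cl[(np.hypot(Cl[...,0]-c[0],Cl[...,1]-c[1])<L)&(Cl[...,2]>z0)]
    return q
for c,z0,n in(((.497,-.284),.036,"top"),((.480,.003),.048,"pair")):
    for Cl,l in((C,"T"),(C2,"S")):
        q=prop(Cl,c,z0); r=cv2.minAreaRect(q[:,:2].astype(np.float32)*1000); print(n,l,len(q),q.mean(0).round(4),np.round(r[0],1),np.round(r[1],1),round(r[2],1),"zmax",np.percentile(q[:,2],98).round(4))
# pins/corners of cradle and rod line, from top
q=C[(C[...,2]>.115)&(C[...,2]<.2)&(C[...,0]>.55)&(C[...,0]<.9)&(abs(C[...,1])<.1)]
v=cv2.fitLine(q[:,:2].astype(np.float32),cv2.DIST_HUBER,0,.01,.01).ravel();print("rod line",v,np.degrees(np.arctan2(v[1],v[0])))
a=C[105:170,280:370] if 0 else None
t=q[q[:,2]>.155];print("tab",len(t),t.mean(0) if len(t) else 0,t[:,2].max() if len(t) else 0)
togo((.497,-.284,.015),-57.6)
E
```

```text
top T 340 [ 0.4959 -0.28    0.0458] [ 495.9 -280.8] [41.1 71.1] 33.5 zmax 0.0522
top S 477 [ 0.492  -0.2857  0.0453] [ 492.9 -281.2] [41.6 72.2] 34.2 zmax 0.0505
pair T 557 [0.4782 0.0014 0.0532] [479.1   1.1] [70.1 83.7] 86.8 zmax 0.0586
pair S 392 [ 0.4768 -0.0022  0.0534] [476.8   1.4] [76.2 78. ] 85.6 zmax 0.0578
rod line [ 0.99525183 -0.09733351  0.7327868  -0.02183749] -5.585642
tab 50 [ 0.61690315 -0.01065406  0.16984661] 0.17618528335747907
t 3.9333 tcp [ 0.4887 -0.2416  0.2051] yaw -57.8 z [-0.001  0.    -1.   ] F [ 0.1  0.1 -0.7] w 94.03795123077828
togo mm [ 40.4  15.5 190.1] turn -0.004
```

Now the prop: align, descend and check the view from the side before closing.

Emit:
play_rows(motion=[[19,8,20,-0.01,94],[19,8,30,-0.01,94],[0,0,35,0,94],[0,0,30,0,94],[0,0,15,0,94],[0,0,0,0,94],[0,0,0,0,94]])

```text
time: 4.52
tool_pos: [0.4953, -0.2823, 0.0749]
ee_rot: [0.88, -0.475, -0.001, -0.0]
contact_force: [-0.2, -0.7, 0.9]
gripper_width: 1.0
```

```bash
python3 - <<'E'
from h import *
togo((.4955,-.282,.016),-56.7)
p,d=camera("side");cv2.imwrite("pics/s1.png",cv2.resize(p[220:360,180:360][...,::-1],None,fx=4,fy=4,interpolation=cv2.INTER_CUBIC))
# board edges from top0
f=np.load("top0.npz");p,d=f["p"],f["d"];m=camera_model("top")
hsv=cv2.cvtColor(p,cv2.COLOR_RGB2HSV)
rows=range(122,250,2);L=[];Rr=[]
lab=cv2.cvtColor(p,cv2.COLOR_RGB2LAB).astype(float)
g=cv2.GaussianBlur(lab[...,0],(3,3),0)
for r in rows:
    ctr=250-(r-115)*0.06  # approx
    gx=np.gradient(g[r])
    cl=int(round(239-(r-115)*.083)); cr=int(round(271-(r-115)*.063))
    a=np.arange(cl-5,cl+6);b=np.arange(cr-5,cr+6)
    wl=np.clip(gx[a],0,None)**2;wr=np.clip(-gx[b],0,None)**2
    if wl.sum()>20:L.append(onplane(m,(a*wl).sum()/wl.sum(),r,.012)[:2])
    if wr.sum()>20:Rr.append(onplane(m,(b*wr).sum()/wr.sum(),r,.012)[:2])
fl=[]
for E in(L,Rr):
    E=np.array(E,np.float32);v=cv2.fitLine(E,cv2.DIST_HUBER,0,.001,.001).ravel();v[:2]*=np.sign(v[0]);fl.append(v)
    y=v[3]+(.479-v[2])*v[1]/v[0];print(len(E),"ang",np.degrees(np.arctan2(v[1],v[0])).round(2),"y@.479",y.round(4))
E
```

```text
t 4.5167 tcp [ 0.4953 -0.2823  0.0749] yaw -56.74 z [-0.001  0.001 -1.   ] F [-0.2 -0.7  0.9] w 94.01636917735715
togo mm [-0.  -0.3 58.9] turn -0.001
64 ang -5.15 y@.479 0.05
64 ang -5.73 y@.479 -0.0448
```

View pics/s1.png

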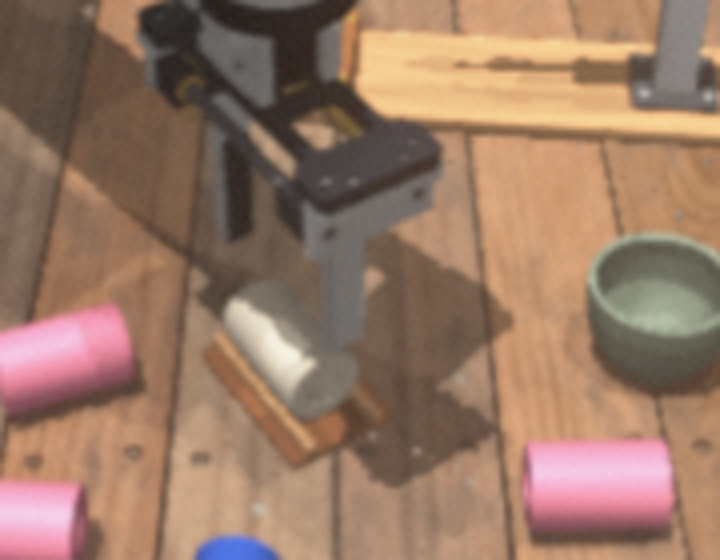

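The open fingers straddle the prop along its axis (crop 215–370, 230–350) and nothing is in the way. The board edges give a gauge yaw of about -5.5°. I'll descend and grip.

Emit:
play_rows(motion=[[0,0,25,0,94],[0,0,20,0,94],[0,0,10,0,94],[0,0,3.5,0,94],[0,0,0,0,60],[0,0,0,0,60],[0,0,0,0,60],[0,0,0,0,60]], grip_force=18)

```text
time: 5.23
tool_pos: [0.4961, -0.2827, 0.0182]
ee_rot: [0.88, -0.476, 0.0, -0.0]
contact_force: [-1.6, 3.2, 3.7]
gripper_width: 0.752
```

Emit:
play_rows(motion=[[0,0,0,0,60],[0,0,0,0,60],[0,0,0,0,60],[0,0,0,0,60]])

```text
time: 5.57
tool_pos: [0.4961, -0.2827, 0.0181]
ee_rot: [0.88, -0.476, 0.0, -0.0]
contact_force: [-2.3, 2.3, 5.8]
gripper_width: 0.741
```

The opening is 69.7 mm, so it holds the prop by its ends. Lifting, then moving over the cradle.

Emit:
play_rows(motion=[[0,0,-10,0,60],[0,0,-25,0,60],[0,0,-35,0,60],[0,0,-35,0,60],[0,0,-30,0,60],[0,0,0,0,60]])

```text
time: 6.07
tool_pos: [0.4993, -0.2858, 0.1601]
ee_rot: [0.88, -0.476, 0.007, 0.002]
contact_force: [1.2, -0.8, -2.0]
gripper_width: 0.743
```

Emit:
play_rows(motion=[[-31,-18,0,0,60],[-31,-18,0,0,60],[-31,-18,0,0,60],[-31,-18,0,0,60],[-31,-18,0,0,60],[-31,-18,0,0,60],[-31,-17,0,0,60],[-30,-17,0,0,60]])

```text
time: 6.73
tool_pos: [0.4784, 0.0034, 0.1508]
ee_rot: [0.879, -0.476, -0.0, 0.0]
contact_force: [-0.2, 0.6, -2.3]
gripper_width: 0.742
```

Emit:
play_rows(motion=[[0,0,0,0.113,60],[0,0,0,0.113,60],[0,0,0,0.113,60],[0,0,0,0.113,60],[0,0,0,0.113,60],[0,0,0,0.112,60],[0,0,0,0,60],[0,0,0,0,60]])

```text
time: 7.4
tool_pos: [0.4789, 0.0017, 0.1511]
ee_rot: [-0.673, 0.74, 0.0, -0.0]
contact_force: [-0.0, 0.2, -2.5]
gripper_width: 0.743
```

```bash
python3 - <<'E'
from h import *
togo((.479,.002,.063),-95.5)
p,d=camera("side");cv2.imwrite("pics/s2.png",cv2.resize(p[140:280,190:400][...,::-1],None,fx=3.5,fy=3.5,interpolation=cv2.INTER_CUBIC))
m=camera_model("side");C=cloud(m,d)
hsv=cv2.cvtColor(p,cv2.COLOR_RGB2HSV)
# pair visible from side: saddle centre check via near ends
q=C[(abs(C[...,0]-.479)<.06)&(abs(C[...,1])<.06)&(C[...,2]>.02)&(C[...,2]<.07)&(hsv[...,1]<75)&(hsv[...,2]>120)]
print("pair side",len(q),q.min(0).round(4),q.max(0).round(4))
E
```

```text
t 7.4 tcp [0.4789 0.0017 0.1511] yaw -95.46 z [-0.001  0.    -1.   ] F [-0.   0.2 -2.5] w 69.83690364252537
togo mm [-0.3 -0.1 88.1] turn 0.001
pair side 596 [ 0.4318 -0.0385  0.0202] [0.5204 0.038  0.0591]
```

View pics/s2.png

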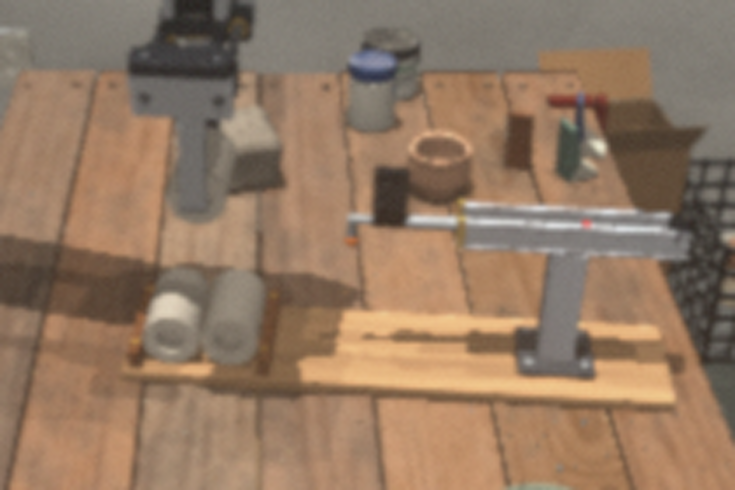

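The prop hangs centred over the gap, with the finger at crop (195,170) and the pair at (205,315). Lowering.

Emit:
play_rows(motion=[[0,0,25,0,60],[0,0,25,0,60],[0,0,20,0,60],[0,0,10,0,60],[0,0,5,0,60],[0,0,1,0,60],[0,0,0,0,60],[0,0,0,0,60]])

```text
time: 8.12
tool_pos: [0.4806, 0.0014, 0.0672]
ee_rot: [-0.672, 0.741, -0.001, 0.001]
contact_force: [0.3, -0.7, -0.3]
gripper_width: 0.745
```

Emit:
play_rows(motion=[[0,0,1,0,60],[0,0,0,0,60],[0,0,1,0,60],[0,0,0,0,60]])

```text
time: 8.45
tool_pos: [0.4796, 0.0017, 0.0642]
ee_rot: [-0.672, 0.741, -0.0, 0.0]
contact_force: [-0.1, 0.0, -2.5]
gripper_width: 0.746
```

```bash
python3 - <<'E'
from h import *
togo((.479,.002,.061),-95.5)
E
```

```text
t 8.45 tcp [0.4796 0.0017 0.0642] yaw -95.62 z [ 0. -0. -1.] F [-0.1  0.  -2.5] w 70.12718921483291
togo mm [-0.3  0.7  3.2] turn -0.002
```

Emit:
play_rows(motion=[[0,0.5,1,0,60],[0,0,1,0,60],[0,0,0,0,60],[0,0,0,0,60]])

```text
time: 8.78
tool_pos: [0.4797, 0.0016, 0.0629]
ee_rot: [-0.672, 0.741, -0.0, 0.0]
contact_force: [-2.9, -0.3, 6.1]
gripper_width: 0.744
```

Emit:
play_rows(motion=[[0,0,0.7,0,60],[0,0,0,0,60],[0,0,0,0,60]])

```text
time: 9.03
tool_pos: [0.4803, 0.0016, 0.063]
ee_rot: [-0.672, 0.741, -0.001, 0.001]
contact_force: [-3.1, 2.4, 10.0]
gripper_width: 0.745
```

Contact made, with a push toward -x. I'll shift slightly that way and release.

Emit:
play_rows(motion=[[0,0.8,-0.5,0,60],[0,0.4,0,0,60],[0,0,0,0,60],[0,0,0,0,60]])

```text
time: 9.37
tool_pos: [0.4783, 0.0018, 0.0625]
ee_rot: [-0.672, 0.741, -0.0, 0.0]
contact_force: [-2.3, 0.7, 6.7]
gripper_width: 0.743
```

Emit:
play_rows(motion=[[0,0,0,0,74],[0,0,0,0,78],[0,0,0,0,86],[0,0,0,0,90],[0,0,0,0,90],[0,0,0,0,90]])

```text
time: 9.87
tool_pos: [0.4777, 0.0019, 0.0616]
ee_rot: [-0.672, 0.741, 0.0, -0.0]
contact_force: [0.0, 0.5, 0.3]
gripper_width: 0.954
```

Emit:
play_rows(motion=[[0,0,-5,0,90],[0,0,-15,0,90],[0,0,-30,0,90],[0,0,-35,0,90],[0,0,-35,0,90],[0,0,-15,0,90],[0,0,0,0,90],[0,0,0,0,90]])

```text
time: 10.53
tool_pos: [0.4781, 0.0018, 0.1973]
ee_rot: [-0.672, 0.741, -0.001, 0.0]
contact_force: [-0.2, -0.1, -0.5]
gripper_width: 0.961
```

```bash
python3 - <<'E'
from h import *
togo((.616,-.0115,.137),-95.5)
p,d=camera("side");cv2.imwrite("pics/s3.png",cv2.resize(p[140:280,190:400][...,::-1],None,fx=3.5,fy=3.5,interpolation=cv2.INTER_CUBIC))
np.savez("s3.npz",p=p,d=d);C=cloud(camera_model("side"),d)
q=C[(abs(C[...,0]-.479)<.06)&(abs(C[...,1])<.05)&(C[...,2]>.076)&(C[...,2]<.11)]
r=cv2.minAreaRect(q[:,:2].astype(np.float32)*1000);print(len(q),q.mean(0),r,np.percentile(q[:,2],97))
E
```

```text
t 10.5333 tcp [0.4781 0.0018 0.1973] yaw -95.62 z [ 0.002 -0.    -1.   ] F [-0.2 -0.1 -0.5] w 90.30694725113933
togo mm [  -0.3 -138.4   60.6] turn -0.002
279 [ 0.47752188 -0.00582572  0.08839919] ((476.613525390625, 1.0079841613769531), (75.03858184814453, 42.673614501953125), 85.15435791015625) 0.09429232366725364
```

View pics/s3.png

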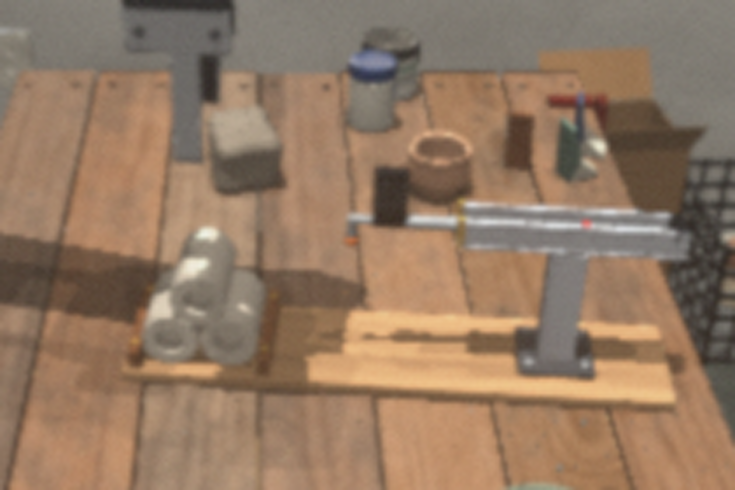

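The pile is well seated: top at z 0.094, ends in line at crop (205,290). Next, the tab at crop (390,195).

Emit:
play_rows(motion=[[0,-25,0,0,60],[0,-35,0,0,40],[0,-35,0,0,40],[0,-30,0,0,40],[-0.8,-14.5,0,0,40],[0,0,0,0,40],[0,0,0,0,40],[0,0,0,0,40]])

```text
time: 11.25
tool_pos: [0.615, -0.0107, 0.1948]
ee_rot: [-0.672, 0.741, 0.001, -0.001]
contact_force: [-1.2, -0.2, 0.4]
gripper_width: 0.435
```

```bash
python3 - <<'E'
from h import *
togo((.617,-.0112,.138),-95.5)
a=[]
for n in("side","top"):
    p,d=camera(n);a.append(p)
    C=cloud(camera_model(n),d)
    q=C[(abs(C[...,0]-.617)<.03)&(abs(C[...,1]+.011)<.03)&(C[...,2]>.145)&(C[...,2]<.18)]
    if len(q):print(n,len(q),q.mean(0).round(4),q.min(0).round(4),q.max(0).round(4))
im=np.hstack([cv2.resize(a[0][140:260,250:400],None,fx=2.6,fy=2.6),cv2.resize(a[1][90:240,190:310],None,fx=2.08,fy=2.08)])
cv2.imwrite("pics/s4.png",im[...,::-1])
E
```

```text
t 11.25 tcp [ 0.615  -0.0107  0.1948] yaw -95.62 z [-0.004  0.001 -1.   ] F [-1.2 -0.2  0.4] w 40.889816569746195
togo mm [ 0.3 -2.2 56.8] turn -0.002
side 110 [ 0.6162 -0.0143  0.1601] [ 0.603  -0.0188  0.1452] [ 0.6287 -0.0069  0.1733]
top 9 [ 0.6058 -0.01    0.159 ] [ 0.6053 -0.0148  0.1475] [ 0.607  -0.0043  0.1704]
```

View pics/s4.png

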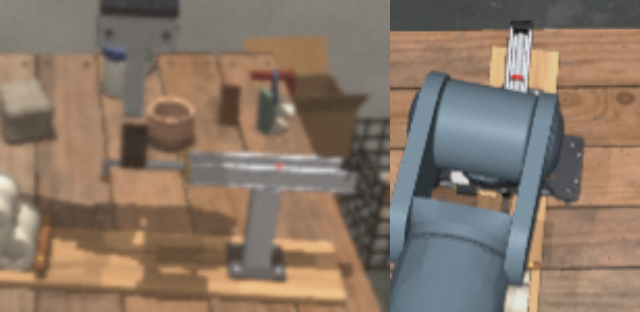

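The finger is directly above the tab in the side view (135,130), and the tab's measured x centre is 0.616. Descending and closing gently.

Emit:
play_rows(motion=[[0,-0.5,15,0,40],[0,0,20,0,40],[0,0,15,0,40],[0,0,6,0,40],[0,0,0,0,40],[0,0,0,0,30],[0,0,0,0,20],[0,0,0,0,8]], grip_force=15)

```text
time: 12.02
tool_pos: [0.618, -0.0112, 0.1423]
ee_rot: [-0.672, 0.741, -0.001, 0.001]
contact_force: [-0.0, 0.2, 0.3]
gripper_width: 0.248
```

Emit:
play_rows(motion=[[0,0,0,0,4],[0,0,0,0,4],[0,0,0,0,4],[0,0,0,0,4]])

```text
time: 12.35
tool_pos: [0.618, -0.0094, 0.1419]
ee_rot: [-0.672, 0.741, 0.0, 0.002]
contact_force: [0.5, 5.9, 2.3]
gripper_width: 0.125
```

```bash
python3 - <<'E'
from h import *
togo((.617,-.0112,.138),-95.5)
E
```

```text
t 12.35 tcp [ 0.618  -0.0094  0.1419] yaw -95.62 z [ 0.002  0.003 -1.   ] F [0.5 5.9 2.3] w 11.764323773824366
togo mm [1.9 0.8 3.9] turn -0.002
```

Gripped at 11.8 mm. I'll relieve the 6 N side load, firm up the grip and pull in stages.

Emit:
play_rows(motion=[[-1,0,0,0,4],[-0.8,0,0,0,4],[0,0,0,0,4],[0,0,0,0,4],[0,0,0,0,4]], grip_force=40)

```text
time: 12.77
tool_pos: [0.618, -0.0094, 0.1418]
ee_rot: [-0.671, 0.741, -0.0, 0.001]
contact_force: [-1.6, 1.2, 4.9]
gripper_width: 0.122
```

Emit:
play_rows(motion=[[0,4,0,0,4],[0,8,0,0,4],[0,8,0,0,4],[0,8,0,0,4],[0,8,0,0,4],[0,4,0,0,4],[0,0,0,0,4],[0,0,0,0,4]])

```text
time: 13.43
tool_pos: [0.579, -0.0055, 0.1418]
ee_rot: [-0.671, 0.741, -0.002, 0.002]
contact_force: [5.4, 1.6, 2.5]
gripper_width: 0.126
```

```bash
cat >> h.py <<'E'
def ringmouth(show=None):
    p,d=camera("side");m=camera_model("side")
    hsv=cv2.cvtColor(p,cv2.COLOR_RGB2HSV)
    roi=np.zeros(d.shape,bool);roi[180:225,300:400]=1
    red=roi&((hsv[...,0]<8)|(hsv[...,0]>172))&(hsv[...,1]>90)
    br=roi&(hsv[...,0]>15)&(hsv[...,0]<32)&(hsv[...,1]>70)
    for n,k in(("red",red),("brass",br)):
        a=np.argwhere(k)
        if len(a):print(n,len(a),"uv",a.mean(0)[::-1].round(2),"u",a[:,1].min(),a[:,1].max(),"v",a[:,0].min(),a[:,0].max())
    if show:cv2.imwrite(show,cv2.resize(p[180:230,290:390][...,::-1],None,fx=7,fy=7,interpolation=cv2.INTER_CUBIC))
    return p,d,m
E
python3 - <<'E'
from h import *
togo((.617,-.0112,.138),-95.5)
ringmouth()
E
```

```text
t 13.4333 tcp [ 0.579  -0.0055  0.1418] yaw -95.65 z [ 0.005 -0.    -1.   ] F [5.4 1.6 2.5] w 11.8850176202863
togo mm [  1.9 -38.3   4. ] turn -0.003
red 4 uv [342.   202.25] u 341 343 v 202 203
brass 65 uv [346.92 196.03] u 320 399 v 180 220
```

Emit:
play_rows(motion=[[0,4,0,0,4],[0,8,0,0,4],[0,8,0,0,4],[0,8,0,0,4],[0,8,0,0,4],[0,8,0,0,4],[0,4,0,0,4],[0,0,0,0,4]])

```text
time: 14.15
tool_pos: [0.5314, -0.0008, 0.1419]
ee_rot: [-0.671, 0.741, -0.002, 0.002]
contact_force: [8.7, 1.7, 1.3]
gripper_width: 0.126
```

```bash
python3 - <<'E'
from h import *
togo((.617,-.0112,.138),-95.5)
p,d,m=ringmouth("pics/r1.png")
hsv=cv2.cvtColor(p,cv2.COLOR_RGB2HSV)
C=cloud(m,d)
s=(.4775,.0018);e=np.array([np.cos(np.radians(-5.5)),np.sin(np.radians(-5.5))])
print("mouth px",proj(m,[s[0]+.19*e[0],s[1]+.19*e[1],.128]))
E
```

```text
t 14.15 tcp [ 0.5314 -0.0008  0.1419] yaw -95.66 z [ 0.006 -0.    -1.   ] F [8.7 1.7 1.3] w 11.868584206772908
togo mm [  1.9 -86.2   4.4] turn -0.003
red 4 uv [323.5 201.5] u 323 324 v 201 202
brass 72 uv [348.31 195.15] u 309 397 v 180 215
mouth px [320.14980295 204.03629895]
```

View pics/r1.png

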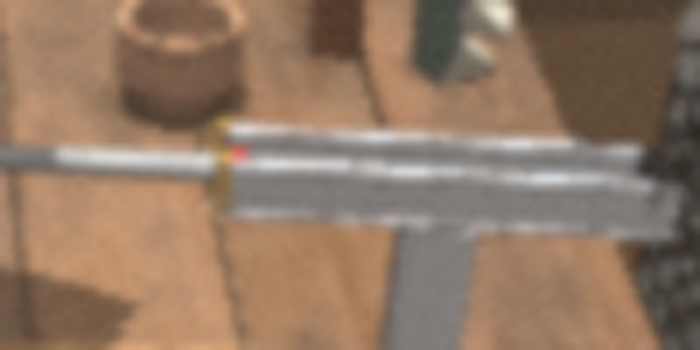

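The ring at crop (238,153) is still just behind the collar, whose front is near 217. About 10 mm remains. Pulling 8 mm more, then looking closely.

Emit:
play_rows(motion=[[0,3,0,0,4],[0,3,0,0,4],[0,2,0,0,4],[0,0,0,0,4],[0,0,0,0,4]])

```text
time: 14.62
tool_pos: [0.524, -0.0, 0.1418]
ee_rot: [-0.671, 0.741, -0.002, 0.002]
contact_force: [7.9, 2.2, 0.7]
gripper_width: 0.127
```

```bash
python3 - <<'E'
from h import *
togo((.617,-.0112,.138),-95.5)
ps=[camera("side")[0].astype(float) for _ in range(8)]
p=np.mean(ps,0).astype(np.uint8);np.save("avg1.npy",p)
cv2.imwrite("pics/r2.png",cv2.resize(p[190:218,300:345][...,::-1],None,fx=16,fy=16,interpolation=cv2.INTER_CUBIC))
lab=cv2.cvtColor(p,cv2.COLOR_RGB2LAB).astype(int)
for ch,n in((1,"a"),(2,"b")):
    print(n);print(" ".join("%4d"%u for u in range(312,332)))
    for v in range(196,211):print(v," ".join("%4d"%x for x in lab[v,312:332,ch]-128))
E
```

```text
t 14.6167 tcp [ 0.524  -0.      0.1418] yaw -95.66 z [ 0.006 -0.    -1.   ] F [7.9 2.2 0.7] w 11.940948758710567
togo mm [  2.  -93.6   4.4] turn -0.003
a
 312  313  314  315  316  317  318  319  320  321  322  323  324  325  326  327  328  329  330  331
196    6    6    7    6    6    6    5    5    4    4    5    8    9   10   12   11   12   12   12   11
197    6    6    6    5    6    5    5    7    6    3    3    5    6    7    8    8    9    9    9    9
198    8    8    7    7    7    7    7    8    7    4    3    1    1    2    3    3    3    4    4    5
199   10   10    9    9   10    9    8    9    9    6    3    1    1    1    2    2    2    2    2    3
200   10   10   10   10   10   10    9   13   16   15    7    2    1    1    1    1    1    2    2    1
201    6    6    6    7    8    7    7   18   31   30   12    2    1    1    1    1    1    2    1    1
202    0    1    0    0    0    1    2   12   28   22    6    1    1    0    0    0    0    1    0    0
203   -1    0   -1    0    0    0    2   10   21   16    5    1    0    0    0    0    0    0    1    0
204    1    1
[... 1676 characters left out ...]
3    3    3    7   16   26   21    7    2    2    1    1    1    1    0    0
205   15   13   12   12   11   11   10   10   19   25   20    8    4    2    1    2    2    2    2    2
206   24   23   24   23   23   23   22   19   22   25   19    8    3    2    2    2    2    2    2    2
207   25   26   26   26   26   26   24   21   22   24   18    8    3    2    2    2    3    2    2    2
208   25   25   26   26   26   26   25   20   22   23   16    7    4    3    3    2    2    2    2    2
209   24   25   25   25   26   26   25   21   23   23   15    6    3    2    2    2    2    1    2    2
210   23   23   24   25   26   26   25   24   23   20   13    7    4    4    4    4    3    2    2    3
```

View pics/r2.png

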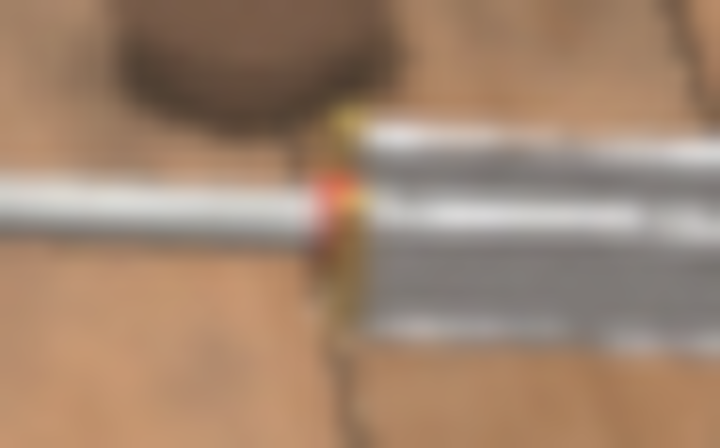

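```bash
python3 - <<'E'
from h import *
m=camera_model("side")
for yaw in(-4.8,-5.5):
    c,s_=np.cos(np.radians(yaw)),np.sin(np.radians(yaw))
    G=lambda x,y,z:proj(m,[.4775+c*x-s_*y,.0018+s_*x+c*y,z]).round(2)
    print(yaw,"axis",G(.19,0,.128),"near wall top",G(.19,-.014,.139),"near wall bot",G(.19,-.014,.115),"far top",G(.19,.014,.139),"ring up",G(.19,0,.1355),"ring cam",G(.19,-.005,.1335),"ring near",G(.19,-.0075,.128),"6mm",G(.184,0,.1355))
E
```

```text
-4.8 axis [320.13 203.57] near wall top [320.6  202.76] near wall bot [319.94 210.67] far top [320.26 197.2 ] ring up [320.33 201.1 ] ring cam [320.34 202.77] ring near [320.22 205.08] 6mm [318.02 201.01]
-5.5 axis [320.15 204.04] near wall top [320.56 203.23] near wall bot [319.89 211.14] far top [320.35 197.65] ring up [320.36 201.57] ring cam [320.34 203.23] ring near [320.2  205.55] 6mm [318.04 201.46]
```

About 2–4 mm of pull remains. I'll step out and watch the red integral below the slot (rows 203–205), which saturates once the ring is fully out.

```bash
cat >> h.py <<'E'
def prof():
    togo((.618,-.0094,.142),-95.5)
    p=np.mean([camera("side")[0].astype(float) for _ in range(8)],0).astype(np.uint8)
    a=cv2.cvtColor(p,cv2.COLOR_RGB2LAB).astype(float)[...,1]-128
    u=np.arange(312,326)
    for v in range(200,206):
        r=a[v,312:326];r=r-np.interp(u,[u[0],u[-1]],[r[:3].mean(),r[-2:].mean()]);r=np.clip(r,0,None)
        print(v,r.round().astype(int),"sum %.0f ctr %.2f"%(r.sum(),(r*u).sum()/r.sum()))
    return p
E
python3 -c "from h import *;prof()"
```

```text
t 15.0167 tcp [ 0.5241 -0.      0.1418] yaw -95.65 z [ 0.006 -0.    -1.   ] F [8.  2.1 1.1] w 11.68687044607664
togo mm [  0.1 -94.4   0.4] turn -0.003
200 [ 1  0  1  4  4  4  4  8 13 11  4  0  0  0] sum 54 ctr 318.97
201 [ 0  0  1  2  4  2  3 15 28 26 10  0  0  0] sum 91 ctr 319.86
202 [ 0  0  0  1  1  1  2 12 26 21  5  0  0  0] sum 69 ctr 320.12
203 [ 0  0  0  0  0  0  1 10 21 14  4  0  0  0] sum 50 ctr 320.21
204 [ 0  0  0  0  0  0  2  8 17 11  5  1  0  0] sum 44 ctr 320.27
205 [ 0  0  1  1  1  1  2  5 11  6  2  0  1  0] sum 31 ctr 319.61
```

Emit:
play_rows(motion=[[0,1,0,0,4],[0,1,0,0,4],[0,0,0,0,4],[0,0,0,0,4]])

```text
time: 15.75
tool_pos: [0.5221, 0.0002, 0.1418]
ee_rot: [-0.671, 0.741, -0.002, 0.002]
contact_force: [8.2, 1.9, 1.3]
gripper_width: 0.126
```

```bash
python3 -c "from h import *;prof()"
```

```text
t 15.75 tcp [5.221e-01 2.000e-04 1.418e-01] yaw -95.66 z [ 0.006 -0.    -1.   ] F [8.2 1.9 1.3] w 11.81966834992972
togo mm [  0.1 -96.4   0.4] turn -0.003
200 [ 0  0  2  2  3  5  5 13 14  8  2  0  0  0] sum 54 ctr 318.87
201 [ 0  0  1  1  3  4  8 30 34 19  4  0  0  0] sum 105 ctr 319.43
202 [ 0  0  0  1  1  1  7 30 38 16  2  0  0  0] sum 94 ctr 319.66
203 [ 0  0  0  0  0  1  6 28 35 15  4  1  1  0] sum 90 ctr 319.76
204 [ 0  0  0  0  0  0  7 26 29 14  5  1  0  0] sum 82 ctr 319.84
205 [ 1  0  0  0  0  2  7 18 18  8  3  1  0  0] sum 58 ctr 319.52
```

Emit:
play_rows(motion=[[0,1,0,0,4],[0,1,0,0,4],[0,0,0,0,4],[0,0,0,0,4]])

```text
time: 16.48
tool_pos: [0.5201, 0.0004, 0.1418]
ee_rot: [-0.671, 0.741, -0.002, 0.002]
contact_force: [8.6, 2.3, 1.2]
gripper_width: 0.128
```

```bash
python3 -c "
from h import *;p=prof();cv2.imwrite('pics/r3.png',cv2.resize(p[190:218,300:345][...,::-1],None,fx=16,fy=16,interpolation=cv2.INTER_CUBIC))"
```

```text
t 16.4833 tcp [5.201e-01 4.000e-04 1.418e-01] yaw -95.66 z [ 0.006 -0.    -1.   ] F [8.6 2.3 1.2] w 12.017008476189432
togo mm [  0.1 -98.4   0.5] turn -0.003
200 [ 0  0  2  2  3  5 10 15 11  5  0  0  0  0] sum 54 ctr 318.55
201 [ 0  0  1  2  4  7 24 38 30 11  1  0  0  0] sum 119 ctr 318.89
202 [ 0  0  0  0  1  6 26 46 35 12  1  0  0  0] sum 127 ctr 319.17
203 [ 0  0  0  1  1  4 25 45 37 14  3  1  1  0] sum 131 ctr 319.31
204 [ 0  0  0  0  0  4 23 39 31 14  5  1  0  0] sum 117 ctr 319.40
205 [ 0  1  0  0  1  4 15 25 18  7  3  0  0  0] sum 75 ctr 319.09
```

View pics/r3.png

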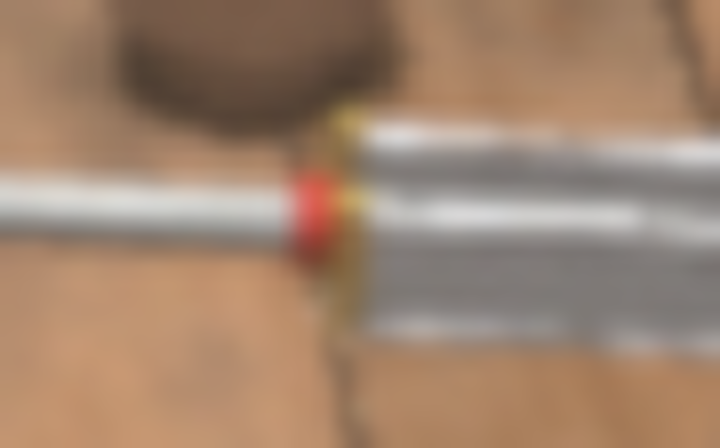

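The ring is now almost fully in front of the collar at crop (312,212). Small steps to find where it saturates.

Emit:
play_rows(motion=[[0,1,0,0,4],[0,0,0,0,4],[0,0,0,0,4]])

```text
time: 17.13
tool_pos: [0.5191, 0.0005, 0.1418]
ee_rot: [-0.671, 0.741, -0.002, 0.002]
contact_force: [8.7, 2.4, 0.3]
gripper_width: 0.127
```

```bash
python3 -c "from h import *;prof()"
```

```text
t 17.1333 tcp [5.191e-01 5.000e-04 1.418e-01] yaw -95.66 z [ 0.006  0.    -1.   ] F [8.7 2.4 0.3] w 11.923007971138855
togo mm [  0.1 -99.4   0.4] turn -0.003
200 [ 0  0  2  3  3  7 14 16 10  3  0  0  0  0] sum 58 ctr 318.24
201 [ 0  0  1  1  4 15 36 40 24  7  0  0  0  0] sum 129 ctr 318.63
202 [ 0  1  0  0  3 16 40 48 29  8  0  0  0  0] sum 144 ctr 318.73
203 [ 0  0  0  0  2 14 40 48 29 10  2  1  1  0] sum 147 ctr 318.87
204 [ 0  0  0  0  2 12 33 38 19  8  4  1  0  0] sum 117 ctr 318.90
205 [ 1  0  0  1  2  9 21 23 10  3  2  0  0  0] sum 72 ctr 318.57
```

Emit:
play_rows(motion=[[0,1,0,0,4],[0,0,0,0,4],[0,0,0,0,4]])

```text
time: 17.78
tool_pos: [0.5181, 0.0006, 0.1418]
ee_rot: [-0.671, 0.741, -0.002, 0.002]
contact_force: [8.8, 2.0, 1.2]
gripper_width: 0.124
```

```bash
python3 -c "
from h import *;p=prof();cv2.imwrite('pics/r4.png',cv2.resize(p[190:218,300:345][...,::-1],None,fx=16,fy=16,interpolation=cv2.INTER_CUBIC))"
```

```text
t 17.7833 tcp [0.5181 0.0006 0.1418] yaw -95.66 z [ 0.006 -0.    -1.   ] F [8.8 2.  1.2] w 11.615746847147403
togo mm [ 1.000e-01 -1.003e+02  5.000e-01] turn -0.003
200 [ 0  1  1  3  5  9 15 13  7  2  0  0  0  0] sum 55 ctr 317.94
201 [ 0  0  1  3  7 22 39 35 14  2  0  0  0  0] sum 124 ctr 318.20
202 [ 0  0  0  0  4 22 43 40 15  2  0  0  0  0] sum 130 ctr 318.36
203 [ 0  0  0  0  4 21 43 40 16  4  2  1  1  0] sum 132 ctr 318.49
204 [ 0  0  0  0  4 20 37 32 13  5  3  1  0  0] sum 115 ctr 318.54
205 [ 1  1  0  1  3 14 23 20  7  2  2  0  0  0] sum 74 ctr 318.25
```

The red sum peaked at about 99 mm of pull and has levelled off, so the ring is out by about 1 mm. Final check of the whole scene.

```bash
python3 - <<'E'
from h import *
togo((.5181,.0006,.1418),-95.5)
p,d=camera("side")
a=cv2.imread("pics/r4.png");b=cv2.resize(p[140:280,190:400][...,::-1],None,fx=3,fy=3,interpolation=cv2.INTER_CUBIC)
a=cv2.resize(a[60:380],(270,120));b[:120,:][:, -270:]=a
cv2.imwrite("pics/fin.png",b)
C=cloud(camera_model("side"),d)
q=C[(abs(C[...,0]-.479)<.06)&(abs(C[...,1])<.05)&(C[...,2]>.076)&(C[...,2]<.098)]
print(len(q),q.mean(0),cv2.minAreaRect(q[:,:2].astype(np.float32)*1000))
E
```

```text
t 18.1833 tcp [0.5182 0.0006 0.1418] yaw -95.66 z [ 0.006 -0.    -1.   ] F [8.8 1.1 0.6] w 11.804429096925396
togo mm [-0.   0.1  0. ] turn -0.003
272 [ 0.47733945 -0.00753957  0.08819416] ((476.51885986328125, 0.2724342346191406), (71.87480926513672, 42.251495361328125), 84.21144104003906)
```

View pics/fin.png

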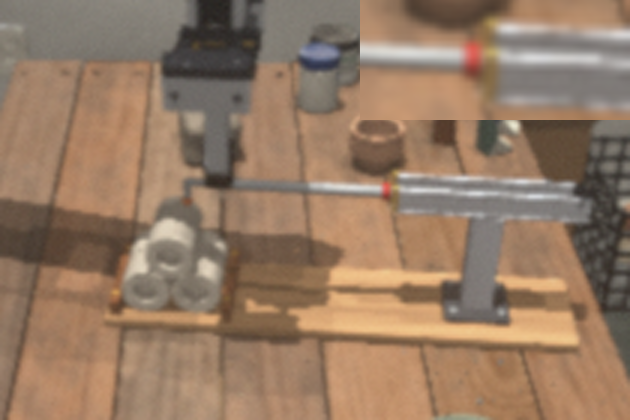

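The ring at (387,188) stands just in front of the collar. The tip is over the intact pile, the tab is gripped, and the clay, pot and bowl are where they were. Handing in.

```bash
python3 -c "from h import *;print(close_job())"
```

```text
the job is handed in; nothing more can be done
None
```

The third prop lies saddled on the two lower props, and the pointer is held out with the red ring just clear of the sleeve's brass mouth. I handed the job in at about 18 s, still gripping the tab.

- **Prop:** I picked it up by its ends, set it in the gap and let it go. Its top measured 94 mm above the table, as it should. The last view shows the pile unmoved and the ends in line by eye.
- **Ring:** I pulled the tab about 100 mm. The camera's measure of visible red stopped growing at about 99 mm, so the ring is roughly 1 mm past fully out. At this picture resolution that could be off by about 1 mm.
- **Hold:** The tab is gripped at 11.8 mm opening with a 40 N grip. The wrist felt about 9 N along the rod, against the 10 N given for the mark, and the ring moved with the gripper with no sign of slip.
- **Disagreements:** The first top-view estimate put the needed pull at 100.7 mm, about 1.5 mm more than the ring check. Estimates of the gauge's angle ran from about -3° to -6.6°; I used -5.5°. That left a side load of 1–2 N on the tab.
- **Other objects:** I never moved the arm against the clay, bowl or pot, and they looked undisturbed in the pictures. I did not measure their positions again, and the last view showed only the bowl's rim.

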